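Click a pitted shaft sleeve onto the inspection arbor

ROBOT

A 6-joint arm with a two-finger parallel gripper is mounted at the origin on the work surface. World frame = base frame: x ahead of the robot, y to its left, z up, the work surface at z = 0. Lengths are in m, angles in rad, forces in N, time in s.
With the tool pointing down it reaches from about 0.35 to 0.925 m from the base axis. Payload 6.4 kg.
Tool frame: the origin (TCP) lies between the finger pads; the fingertips stand 11 mm ahead of it and the grasp point (between the pads) lies 8 mm behind it; y points along the fingers, z is the direction in which the jaws open and shut, and the axes are right-handed (so a half turn about y gives the same grasp; the last joint's range is limited). The gripper opens to 94 mm and grips with 3 to 60 N. Pads are 16 mm wide; open, the fingers measure 119 mm over their backs; the gripper's body (75 mm by 177 mm) begins 78 mm behind the grasp point.
Start: joints at [-1.28, 0.245, 1.558, -0, 1.339, -0.174], TCP at [0.291, -0.581, 0.216] pointing down, gripper open.
Joint ranges: [-3.13, 3.13], [-1.02, 2.26], [0.13, 2.54], [-0.95, 4.09], [0.21, 2.88], [-2.74, 2.74]. Speed limits (rad/s): [2.57, 2.57, 3.14, 3.14, 3.14, 3.14].

INTERFACE

Orientations are given as a 3x3 rotation matrix whose columns are the frame's x, y, z axes.
In Python, from plant import ctrl gives the robot as it stands. The module is installed in compiled form; this text tells all that it offers.
- The arm moves only by the tool arm_command, never from a script. Its argument "commands" is text: rows parted by semicolons, each of 7 numbers parted by spaces: the shift along the world's x, y, z in m, then the turn, a rotation vector about the world's x, y, z in rad, then the closure in counts, from 0 (fully open) to 255 (shut). In form: x y z ax ay az hand; .... A call has 1 to 12 rows; each row shifts and turns the commanded pose from where the row before left it; what a row does not reach is not made up. A row lasts 1/10 s, in which the tool goes at most 50 mm and 8.59 degrees, less where a joint would pass 70% of its speed; a pose out of reach is approached as far as the arm can. A call is refused whole if a number of a shift passes 0.05 or a number of a turn 0.15, either way. A call with a gripper value outside its range is refused whole. The fingers move at their own pace and stop on an object; "newtons" is the grip in N (left out, the last holds). Time passes only in rows, so rows that do not move let the fingers close. It gives the time, the measured TCP pose, the force and the opening at its end, in the units of the state.
- ctrl.state(): the state, without advancing time (a new reading comes with each control period).
- ctrl.read_camera(name): name is "side" or "top" or "wrist"; returns the picture (384x512x3 uint8, red, green, blue); there is no depth.
- ctrl.camera_params(name): a dict with "camera_matrix" (3x3 intrinsics, pixels), "rvec" (rotation vector, rad) and "tvec" (3), from world to camera coordinates, as OpenCV has them. Camera axes: x right, y down, z forward; pixel columns grow to the right and rows downward; lengths in m; the calibration is good to about 2 mm. A picture is of the moment at which its call begins: read the wrist's pose just before it. camera_params takes no time and is no camera call; for the wrist camera it gives the pose at the moment of the call.
- ctrl.hand_in(): hands the job in, once; it reports no verdict.
Trained networks look in the newest picture that a camera, given by its name, has taken for a name from the list of things; names that differ only in an ending like _2 or _b are one class to them, and where a whole thing is asked for, a point or a joint stands for the part that bears it (a point fixed in the world has none). Each returns a list of dicts, best first, with "conf" (0 to 1); they miss things now and then, are a little off and sometimes report something else, mostly with a low value. They report only what shows in the picture. A call takes as long as a camera call.
- ctrl.cut_out(thing, camera): "pixels" (384x512 bool, what is visible of it) and "location" ([column, row] in pixels, amid what is visible of it).
The state is a dict: "time": time; "qpos": joint angles; "dq": joint speeds; "effort": joint torques, N m; "ee_pos": TCP position; "eef_rot": TCP orientation; "contact_force": force on the tool from outside, world axes, zero at the start; "torque": the same for the moment, N m; "grip_width": finger opening in m.
Only numpy, scipy, OpenCV 4.12 (cv2) and the standard library are available. Lean on these libraries where they do the work, as an engineer would, in place of code of your own. Each camera call takes 0.05 s, during which the arm holds its last target. There are 200 camera calls.

TASK

Take the shaft sleeve with the red paint stripe out of the tray and slide it gently down over the upright arbor of the camera station until its inner groove clicks onto the arbor's sprung ball. Leave it hanging on that click, not pushed on below it, with the stripe facing the camera lens. Do not bear on the station with more than about 25 N (its spindle bearings are delicate), and leave the other parts and tools where they are.

Things in the scene. Friction and masses are not known exactly. Their poses are not given: they have to be found in the camera images.
- sleeve: the sleeve to mount: plain steel tube standing upright in the tray, outside diameter 33 mm, 50 mm long, 0.17 to 0.23 kg, a red paint stripe 14 mm wide down its side and across its top rim, rust-brown pits beside it. Bore 21 mm, bevelled 2 mm at both ends. Origin: centre of the lower end; z up the bore, +x to the stripe. It starts within 1.2 rad of the heading it must have on the station
- sleeve_mark (a point): the middle of the red stripe on the sleeve's outer face, 25 mm above its lower end, 16.5 mm from the bore's axis (towards +x of the sleeve)
- sleeve_groove (a point): centre of the ring groove in the sleeve's bore, on the axis, 20 mm above the lower end; 8.4 mm wide at its mouth, 2.9 mm deep, flanks at 45 degrees. Felt on the way down: 7 to 14 N to push the ball in at the bore's mouth; about 15 mm of light drag (0 to 3 N); then the groove pulls the sleeve down with 3 to 8 N (the click) over 4 mm; in mid groove no pull; further on the push rises again
- station: camera station, fixed: base plate 130 x 350 x 12 mm, a locked round rotary stage (diameter 104 mm, top 45 mm up), a dark collet nut (diameter 40 mm) and in it the upright arbor. Origin: on the arbor's axis at the plate's underside; z up, +y from the arbor to the lens. Camera (+y side, top 128 mm up) and white backlight panel (-y side, top 146 mm up) leave 100 mm free either side of the axis
- nut_top (a point): centre of the collet nut's top face, 57 mm above the bench. Arbor: diameter 20 mm, its last 10 mm coned. A brass sprung ball, 8 mm across, stands 3 mm out of its side (station's +x), 22 mm below its top. The arbor is clamped by hand at a height that is not measured: ball 26 to 74 mm and arbor top 48 to 96 mm above the nut; on the click the sleeve's lower end is 5 to 54 mm above it
- lens_front (a point): centre of the front glass of the station's level-looking camera lens, 105 mm from the arbor's axis towards +y of the station and 106 mm above the bench
- tray: dark parts tray, fixed, 300 x 110 mm, walls 14 mm high, floor 5 mm thick; three upright parts stand in it in a row along its x, about 90 mm apart, in any order. Origin: centre of its underside
- spare_sleeve: bystander: the same steel sleeve without stripe or pits, standing in the tray. Origin: centre of its lower end.
- flange_bush: bystander: brass bush, diameter 34 mm, 44 mm high, with a 42 mm flange at the foot, standing in the tray. Origin: centre of its lower end
- glasses: bystander: white safety glasses with brown lenses, 140 x 130 x 46 mm, on the bench. Origin: below the bridge of the nose
- loupe: bystander: black stand magnifier, diameter 42 mm, 42 mm high. Origin: centre of its underside
- caliper: bystander: digital caliper lying flat, 235 mm long. Origin: below the middle of its beam
- mount: bystander: black resin specimen puck, diameter 40 mm, 22 mm high. Origin: centre of its underside
- mount_b: bystander: dark red resin specimen puck, diameter 40 mm, 20 mm high. Origin: centre of its underside

How it is judged:
At the end, for the whole second after the job is handed in: The striped sleeve hangs released and at rest on the click: sprung ball within 2.5 mm of the middle of its groove (it hangs about 1 mm low), on the arbor's axis within 3 mm, upright within 0.08 rad, stripe facing the lens within about 20 degrees (z of ball_c0 in the frame of sleeve between 0.0175 and 0.0225 m and horizontal distance between sleeve and station below 0.003 m and angle between sleeve's own z axis and vertical below 0.08 rad and y of sleeve_mark in the frame of station above 0.0152 m and linear speed of sleeve below 0.01 m/s); the robot touches nothing.
It fails at once if the sleeve is forced: its contact forces on the station add up to more than 50 N (the ball's own squeeze takes about 20 N of it) (contact force between sleeve and station above 50 N).
It fails at once if the gripper or arm bears on the station with more than 30 N (contact force between any of the arm, the fingers and station above 30 N).
It fails at once if another part or tool is shifted by more than 20 mm (distance of any of spare_sleeve, flange_bush, glasses, loupe, caliper, mount, mount_b from where it was at the start of the episode above 0.02 m).
It also fails if it takes over 61 s, if anything falls off the work surface, if the arm or the gripper's body presses on something with over 40 N, if the wrist force passes 120 N, or if a joint passes its speed limit or range.

## Working session

There is one attempt and no reset: what is moved stays moved. The work goes in short steps, Python scripts to look and compute and a tool call to move; the robot and the scene stay as the last step left them, time stands still between calls to the robot, and variables do not carry over. Pictures are saved under pics/ and viewed, about 8 in all and at most 12, crops included, and the job is handed in when it is done.

Besides the shell and the picture viewer there is one more tool, called after "Emit:" by a JSON object that holds its "op" and its "data". arm_command: Moves the arm, as the interface text tells. Its arguments: {"type":"object","properties":{"commands":{"type":"string"},"newtons":{"type":"number"}},"required":["commands"]}

```bash
mkdir -p pics; cat > h.py <<'E'
import numpy as np, cv2
from plant import ctrl
def cam(n):
    p=ctrl.camera_params(n); R=cv2.Rodrigues(np.array(p["rvec"],float))[0]
    return np.array(p["camera_matrix"]),R,np.array(p["tvec"],float).ravel()
def proj(n,P):
    K,R,t=cam(n); q=(K@(R@np.atleast_2d(P).T+t[:,None])).T; return q[:,:2]/q[:,2:]
def onz(n,px,z):
    K,R,t=cam(n); d=R.T@np.linalg.inv(K)@np.array([px[0],px[1],1.]); c=-R.T@t
    return c+d*(z-c[2])/d[2]
def save(n,f,s=1,crop=None):
    im=ctrl.read_camera(n)
    o=im if crop is None else im[crop[1]:crop[3],crop[0]:crop[2]]
    cv2.imwrite("pics/"+f,cv2.resize(o[:,:,::-1],None,fx=s,fy=s,interpolation=cv2.INTER_CUBIC)); return im
E
python3 - <<'E'
from h import *
a=ctrl.read_camera("top");
for th in ["sleeve","spare_sleeve","flange_bush","station","tray","nut_top","lens_front","sleeve_mark"]:
    for d in ctrl.cut_out(th,"top")[:3]: print(th,round(d["conf"],2),np.round(d["location"]),d["pixels"].sum())
b=ctrl.read_camera("side")
cv2.imwrite("pics/a.png",cv2.resize(np.vstack([a,b])[:,:,::-1],(400,600)) if 0 else np.vstack([a])[:,:,::-1]); cv2.imwrite("pics/b.png",b[:,:,::-1])
for n in ["top","side"]:
    K,R,t=cam(n);print(n,K[0,0],-R.T@t,R[2])
print(ctrl.state())
E
```

```text
flange_bush 0.45 [157. 209.] 5317
station 0.66 [161. 205.] 5213
tray 0.74 [306. 215.] 3133
tray 0.36 [262. 123.] 558
nut_top 0.95 [163. 208.] 5336
lens_front 0.77 [161. 209.] 5183
sleeve_mark 0.64 [317. 212.] 86
top 453.1584179149744 [ 0.35451311 -0.09737886  1.37254842] [ 0.1666523  -0.00164188 -0.98601436]
side 376.84543352065936 [ 0.41807412 -0.78807759  0.71219293] [ 0.16423884  0.75607537 -0.63354213]
{'time': 0.5, 'qpos': array([-1.28014972e+00,  2.45146080e-01,  1.55783711e+00,  4.42076872e-05,
        1.33863587e+00, -1.74105505e-01]), 'dq': array([-0.00052839, -0.00146365,  0.00032905, -0.0012675 ,  0.00116804,
       -0.00026223]), 'effort': array([-7.12531687e-05, -4.15428865e+01, -3.14557099e+01,  6.84498623e-02,
        2.94050435e-02, -2.33848601e-05]), 'ee_pos': array([ 0.29134632, -0.58105977,  0.21640578]), 'eef_rot': array([[-8.93937254e-01,  3.36492332e-05,  4.48192129e-01],
       [-4.48192128e-01,  3.76300910e-05, -8.93937255e-01],
       [-4.69458137e-05, -9.99999999e-01, -1.85576188e-05]]), 'contact_force': array([ 0.66356711,  0.17197321, -0.57769532]), 'torque': array([-0.00208902,  0.02053443, -0.01957469]), 'grip_width': 0.09400552012766529}
```

View pics/a.png

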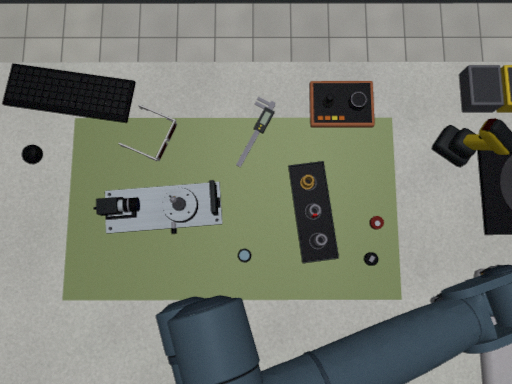

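View pics/b.png

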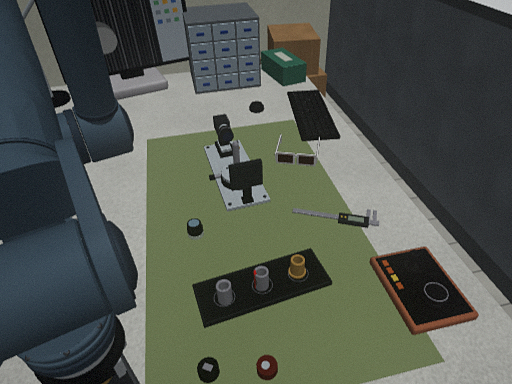

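The striped sleeve is the middle part of the tray (top view about 315,211). The station's camera lies to the left (about 120,206) and its backlight to the right (215,197). Next, a close-up.

```bash
python3 - <<'E'
from h import *
im=save("top","c.png",3,(90,150,345,270))
for n,px,z in [("pc1",(105,190),.012),("pc2",(219,183),.012),("pc3",(222,223),.012),("pc4",(107,233),.012),("sleeve",(314,211),.055),("bush",(308,182),.049),("spare",(319.5,241),.055),("arbor",(179,205),.1),("t1",(289,164),.014),("t2",(323,161),.014),("t3",(338,258),.014),("t4",(303,263),.014)]:
    print(n,np.round(onz("top",px,z),3))
E
```

```text
pc1 [0.583 0.368 0.012]
pc2 [0.604 0.022 0.012]
pc3 [0.482 0.011 0.012]
pc4 [0.452 0.355 0.012]
sleeve [ 0.513 -0.261  0.055]
bush [ 0.6   -0.246  0.049]
spare [ 0.425 -0.275  0.055]
arbor [0.525 0.126 0.1  ]
t1 [ 0.663 -0.193  0.014]
t2 [ 0.672 -0.297  0.014]
t3 [ 0.377 -0.334  0.014]
t4 [ 0.363 -0.23   0.014]
```

View pics/c.png

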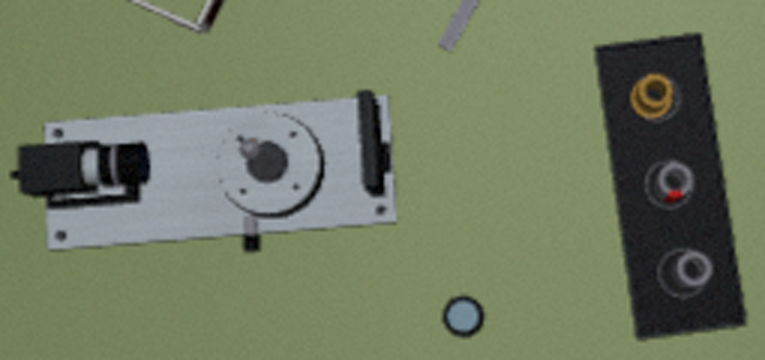

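Emit:
{"op": "arm_command", "data": {"commands": "0.0275 0.036 0 0 0 0.04 0;0.0275 0.036 0 0 0 0.04 0;0.0275 0.036 0 0 0 0.04 0;0.0275 0.036 0 0 0 0.04 0;0.0275 0.036 0 0 0 0.04 0;0.0275 0.036 0 0 0 0.04 0;0.0275 0.036 0 0 0 0.04 0;0.0275 0.036 0 0 0 0.04 0;0 0 0 0 0 0 0;0 0 0 0 0 0 0"}}

```text
time: 1.55
ee_pos: [0.5117, -0.2925, 0.2165]
eef_rot: [[-0.706, -0.0, 0.708], [-0.708, -0.0, -0.706], [0.0, -1.0, 0.0]]
contact_force: [0.3, 0.0, 0.0]
grip_width: 0.0941
```

```bash
python3 - <<'E'
from h import *
s=ctrl.state();print(s["ee_pos"],s["eef_rot"],s["qpos"])
K,R,t=cam("wrist");print(K[0,0],-R.T@t,R[2])
im=save("wrist","d.png",1.5)
for th in ["sleeve","sleeve_mark","spare_sleeve"]:
    for d in ctrl.cut_out(th,"wrist")[:2]: print(th,round(d["conf"],2),np.round(d["location"]),d["pixels"].sum())
print(proj("wrist",[.513,-.261,.055]))
E
```

```text
[ 0.51168222 -0.29250245  0.21651074] [[-7.06321995e-01 -2.03626142e-04  7.07890668e-01]
 [-7.07890551e-01 -4.39903027e-04 -7.06322005e-01]
 [ 4.55228872e-04 -9.99999883e-01  1.66568161e-04]] [-7.11323021e-01  1.05007554e-01  1.71686721e+00 -4.81266615e-04
  1.31958498e+00  7.30855686e-02]
290.4670143817887 [ 0.56043699 -0.24440388  0.38423259] [-0.16672068 -0.16628536 -0.97188137]
sleeve 0.78 [241. 164.] 546
sleeve 0.47 [49.  6.] 145
sleeve_mark 0.96 [237. 167.] 554
sleeve_mark 0.52 [201. 214.] 802
spare_sleeve 0.93 [201. 217.] 842
spare_sleeve 0.4 [250. 139.] 17639
[[231.69129541 161.40106765]]
```

View pics/d.png

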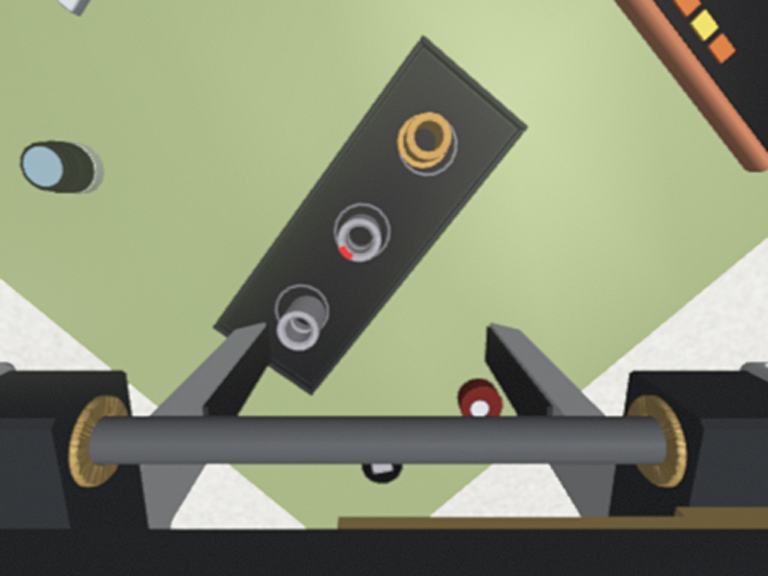

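```bash
cat >> h.py <<'E'
def red(im,box):
    h=im.astype(int); m=(h[:,:,0]>110)&(h[:,:,0]-np.maximum(h[:,:,1],h[:,:,2])>60)
    k=np.zeros_like(m);k[box[1]:box[3],box[0]:box[2]]=1; ys,xs=np.where(m&k); return xs,ys
E
python3 - <<'E'
from h import *
im=ctrl.read_camera("wrist"); x,y=red(im,(215,140,260,185)); print(len(x),x.mean(),y.mean(),x.min(),x.max(),y.min(),y.max())
c=onz("wrist",(239.3,159.3),.055); m=onz("wrist",(x.mean(),y.mean()),.055); print(c,m,np.degrees(np.arctan2(*(m-c)[1::-1])))
print(onz("top",(315,210),.055))
q=c+np.array([[16.5*np.cos(a),16.5*np.sin(a),0] for a in np.linspace(0,6.28,40)])/1e3
o=cv2.resize(im[:,:,::-1],None,fx=6,fy=6)
cv2.polylines(o,[np.int32(proj("wrist",q)*6+3)],True,(0,255,0),1)
cv2.polylines(o,[np.int32(proj("wrist",q-[0,0,.05])*6+3)],True,(255,255,0),1)
cv2.imwrite("pics/e.png",o[720:1200,1200:1740])
E
```

```text
56 229.48214285714286 166.375 225 234 162 171
[ 0.5208263  -0.26543055  0.055     ] [ 0.50714023 -0.26311732  0.055     ] 170.40647906062657
[ 0.51557273 -0.26401818  0.055     ]
```

View pics/e.png

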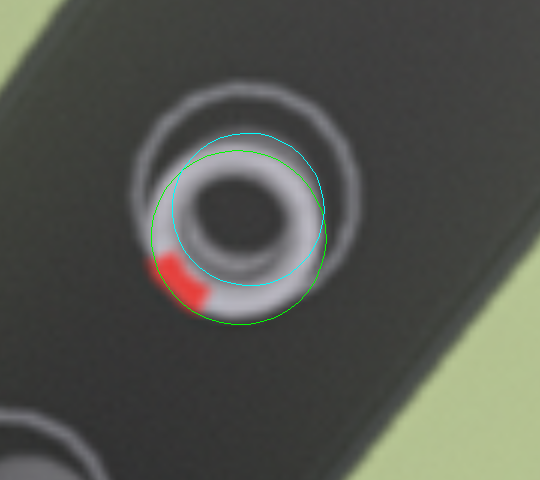

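```bash
python3 - <<'E'
from h import *
c=onz("wrist",(238.7,157.7),.055)
m=onz("wrist",(229.5,166.4),.055); d=m-c; print(c,m,np.linalg.norm(d),np.degrees(np.arctan2(d[1],d[0])))
E
```

```text
[ 0.52164811 -0.26368179  0.055     ] [ 0.50713384 -0.26315166  0.055     ] 0.01452394774127447 177.90820704241847
```

Emit:
{"op": "arm_command", "data": {"commands": "0.005 0.014 -0.03 0 0 0 0;0.0045 0.014 -0.035 0 0 0 0;0 0 -0.03 0 0 0 0;0 0 0 0 0 0 0;0 0 0 0 0 0 0"}}

```text
time: 2.3
ee_pos: [0.5206, -0.2658, 0.1218]
eef_rot: [[-0.708, -0.0, 0.706], [-0.706, 0.0, -0.708], [-0.0, -1.0, -0.0]]
contact_force: [0.3, -0.6, 0.6]
grip_width: 0.0938
```

```bash
python3 - <<'E'
from h import *
im=ctrl.read_camera("wrist"); c=ctrl.state()["ee_pos"]; print(c); c[:2]=.521,-.2645; c[2]=.055
for z in(0,-.05):print(proj("wrist",c+[0,0,z]))
q=c+np.array([[16.5*np.cos(a),16.5*np.sin(a),0] for a in np.linspace(0,6.28,40)])/1e3
o=cv2.resize(im[:,:,::-1],None,fx=4,fy=4)
cv2.polylines(o,[np.int32(proj("wrist",q)*4+2)],True,(0,255,0),1)
px=proj("wrist",c)[0]; x0=int(px[0]*4-300);y0=int(px[1]*4-250);print(x0,y0)
cv2.imwrite("pics/f.png",o[max(y0,0):y0+500,x0:x0+600])
E
```

```text
[ 0.52146954 -0.26640428  0.12319049]
[[248.69385351 204.40371467]]
[[249.02874929 190.81991101]]
694 567
```

View pics/f.png

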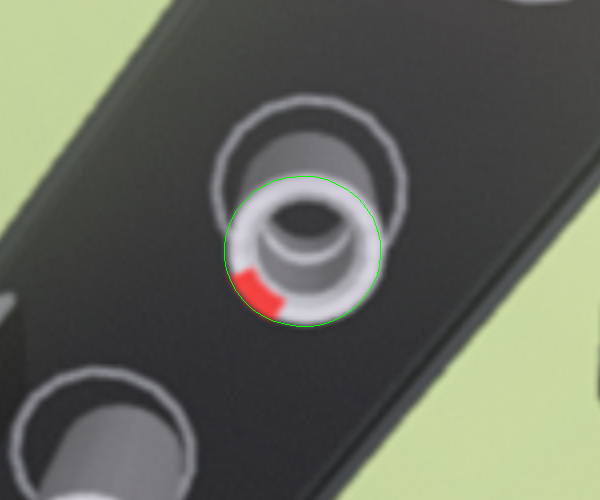

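```bash
python3 - <<'E'
from h import *
im=ctrl.read_camera("wrist");s=ctrl.state();print(s["ee_pos"])
x,y=red(im,(225,195,260,235));m=onz("wrist",(x.mean(),y.mean()),.055);c=np.array([.521,-.2645,.055])
d=m-c;print(len(x),x.mean(),y.mean(),np.linalg.norm(d),np.degrees(np.arctan2(d[1],d[0])))
E
```

```text
[ 0.52180865 -0.26656862  0.12378539]
99 236.21212121212122 214.45454545454547 0.013538699349823602 176.052200595511
```

Emit:
{"op": "arm_command", "data": {"commands": "-0.0005 0.002 -0.03 0 0 0 0;0 0 -0.03 0 0 0 0;0 0 -0.02 0 0 0 0;0 0 -0.009 0 0 0 0;0 0 0 0 0 0 0;0 0 0 0 0 0 0"}}

```text
time: 3.0
ee_pos: [0.5215, -0.2641, 0.0343]
eef_rot: [[-0.708, 0.002, 0.707], [-0.707, -0.002, -0.708], [-0.0, -1.0, 0.003]]
contact_force: [-0.4, 0.2, -0.0]
grip_width: 0.0943
```

Emit:
{"op": "arm_command", "data": {"commands": "0 0 0 0 0 0 255;0 0 0 0 0 0 255;0 0 0 0 0 0 255;0 0 0 0 0 0 255;0 0 0 0 0 0 255;0 0 0 0 0 0 255;0 0 0 0 0 0 255;0 0 0 0 0 0 255;0 0 0 0 0 0 255;0 0 0 0 0 0 255", "newtons": 45}}

```text
time: 4.0
ee_pos: [0.5204, -0.2631, 0.0324]
eef_rot: [[-0.708, 0.0, 0.707], [-0.707, -0.0, -0.708], [-0.0, -1.0, 0.0]]
contact_force: [0.6, -0.2, 0.1]
grip_width: 0.0327
```

Emit:
{"op": "arm_command", "data": {"commands": "0 0 0.02 0 0 0 255;0 0 0.045 0 0 0 255;0 0 0.045 0 0 0 255;0 0 0.045 0 0 0 255;0 0 0.045 0 0 0 255;0 0 0.028 0 0 0 255;0 0 0 0 0 0 255;0 0 0 0 0 0 255"}}

```text
time: 4.8
ee_pos: [0.5199, -0.2627, 0.2591]
eef_rot: [[-0.708, -0.001, 0.707], [-0.707, 0.001, -0.708], [0.0, -1.0, -0.002]]
contact_force: [0.2, -0.0, -2.7]
grip_width: 0.0319
```

Emit:
{"op": "arm_command", "data": {"commands": "-0.006 0.04 0 0 0 -0.141 255;-0.006 0.04 0 0 0 -0.141 255;-0.006 0.04 0 0 0 -0.141 255;-0.006 0.04 0 0 0 -0.141 255;-0.006 0.04 0 0 0 -0.141 255;-0.006 0.04 0 0 0 -0.141 255;-0.006 0.04 0 0 0 -0.141 255;-0.006 0.04 0 0 0 -0.141 255;-0.006 0.04 0 0 0 -0.141 255;-0.006 0.04 0 0 0 -0.141 255;-0.005 0.04 0 0 0 0 255;0 0 0 0 0 0 255"}}

```text
time: 6.0
ee_pos: [0.4533, 0.177, 0.2567]
eef_rot: [[-0.821, -0.007, -0.571], [0.571, 0.0, -0.821], [0.006, -1.0, 0.003]]
contact_force: [0.4, -0.7, -2.0]
grip_width: 0.0322
```

```bash
python3 - <<'E'
from h import *
s=ctrl.state();print(s["ee_pos"],s["eef_rot"],s["qpos"],s["contact_force"])
im=save("wrist","g.png",1.5)
K,R,t=cam("wrist");print(-R.T@t); print(proj("wrist",np.array([[.525,.126,.12],[.525,.126,.057]])))
o=ctrl.read_camera("side"); print(proj("side",np.array([[.525,.126,.12],[.525,.126,.057]])))
cv2.imwrite("pics/h.png",cv2.resize(o[90:220,170:300,::-1],None,fx=4.5,fy=4.5,interpolation=cv2.INTER_CUBIC))
E
```

```text
[0.45328658 0.1769777  0.25673087] [[-8.20829434e-01 -6.51550118e-03 -5.71136225e-01]
 [ 5.71146444e-01  3.49655931e-04 -8.20848109e-01]
 [ 5.54793799e-03 -9.99978713e-01  3.43429745e-03]] [ 1.38011975e-01 -1.78485712e-01  1.91817945e+00  1.25928511e-03
  1.40830454e+00  2.31650361e+00] [ 0.39299033 -0.70069407 -1.97195889]
[0.51129793 0.13665041 0.42434787]
[[250.777908   102.99265957]
 [250.63041731 106.08116706]]
[[231.0143435  152.42524446]
 [232.64035633 170.23904401]]
```

View pics/g.png

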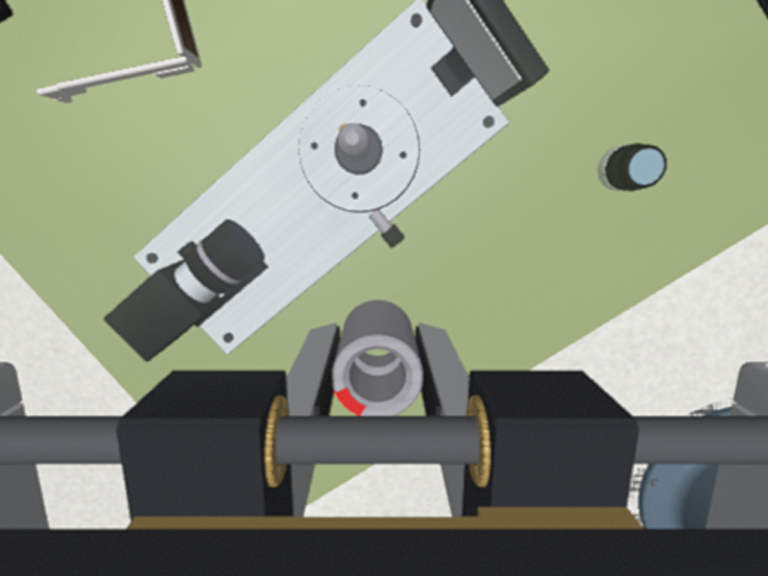

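View pics/h.png

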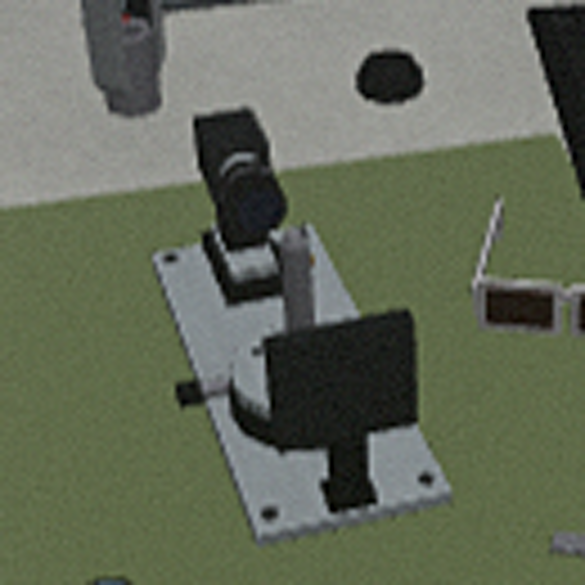

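```bash
cat >> h.py <<'E'
def tri(obs):
    A=[];b=[]
    for n,px in obs:
        K,R,t=cam(n); P=K@np.c_[R,t]
        for i in(0,1): r=px[i]*P[2]-P[i]; A.append(r[:3]);b.append(-r[3])
    return np.linalg.lstsq(np.array(A),np.array(b),rcond=None)[0]
E
python3 - <<'E'
from h import *
w=lambda x,y,z:onz("wrist",(x/1.5,y/1.5),z)
hd=lambda d:np.degrees(np.arctan2(d[1],d[0]))
print("edges",hd(w(135,258,.012)-w(415,5,.012)),hd(w(228,352,.012)-w(507,123,.012)))
print("holes",hd(w(152,258,.012)-w(416,20,.012)),hd(w(228,337,.012)-w(488,122,.012)))
print("stage",w(359,148,.045),"holes4",np.mean([w(362,102,.045),w(314,145,.045),w(403,154,.045),w(354,195,.045)],0))
print("nut",w(359,150,.057)); print("plate ctr",)
print("tip",tri([("wrist",(353/1.5,136/1.5)),("side",(235.8,141.6))]))
for z in(.1,.12,.14,.15): print(z,w(353,136,z),w(350,134,z))
print("side",[onz("side",(235.8,141.6),z) for z in (.11,.13,.15)])
im=ctrl.read_camera("wrist");x,y=red(im,(215,250,250,285));z=ctrl.state()["ee_pos"][2]+.0226
m=w(1.5*x.mean(),1.5*y.mean(),z);c=w(377,373,z);print(len(x),x.mean(),y.mean(),c,m,hd(m-c),ctrl.state()["ee_pos"]); c=ctrl.state()["ee_pos"];print(hd(m-c))
# rim fit overlay
th=np.linspace(0,6.28,60);q=np.array([c[0],c[1],z])+.0165*np.c_[np.cos(th),np.sin(th),0*th]
o=cv2.resize(im[:,:,::-1],None,fx=6,fy=6);cv2.polylines(o,[np.int32(proj("wrist",q)*6+3)],True,(0,255,0),1)
c2=np.array([.525,.126,0])
np.save("st.npy",0)
a=o[1180:1700,1260:1620]; b=o[380:900,1180:1660]
cv2.imwrite("pics/i.png",cv2.hconcat([a[:520],b]))
E
```

```text
edges 94.15082064937603 94.17307407431001
holes 94.30303180073986 94.1443619906272
stage [0.54142628 0.13072812 0.045     ] holes4 [0.54076524 0.13195702 0.045     ]
nut [0.53923526 0.1317733  0.057     ]
plate ctr
tip [0.54150672 0.13095943 0.15042425]
0.1 [0.5461225  0.13016157 0.1       ] [0.54842422 0.13111051 0.1       ]
0.12 [0.54399908 0.13048581 0.12      ] [0.54615908 0.13137632 0.12      ]
0.14 [0.54187566 0.13081005 0.14      ] [0.54389394 0.13164214 0.14      ]
0.15 [0.54081395 0.13097217 0.15      ] [0.54276137 0.13177505 0.15      ]
side [array([0.55091237, 0.19715304, 0.11      ]), array([0.54650056, 0.16443161, 0.13      ]), array([0.54208874, 0.13171018, 0.15      ])]
185 232.87567567567567 267.6702702702703 [0.45703779 0.17261431 0.28050671] [0.45367877 0.18736902 0.28050671] 102.8252184523267 [0.4548932  0.17329751 0.25790671]
94.93264369339465
```

View pics/i.png

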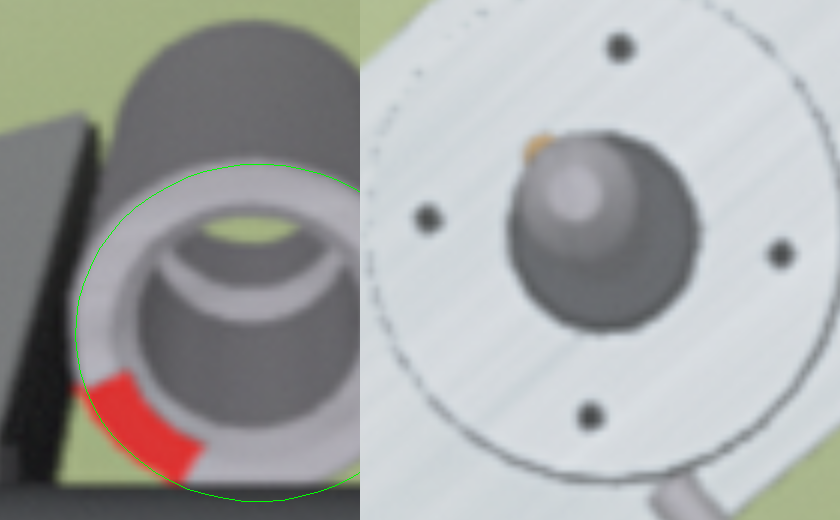

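```bash
python3 - <<'E'
from h import *
s=ctrl.state();print(s["ee_pos"],s["contact_force"])
print("nut",onz("wrist",(236.8,101.7),.057),"holes",onz("wrist",(236.96,101.75),.045))
print("tip",tri([("wrist",(232,94.5)),("side",(235.8,141.6))]),[onz("wrist",(232,94.5),z) for z in(.13,.14,.15)])
E
```

```text
[0.4548932  0.17329751 0.25790671] [-0.64069602 -0.06802644 -2.22712736]
nut [0.54006764 0.13460204 0.057     ] holes [0.54082101 0.13447355 0.045     ]
tip [0.541751   0.13446308 0.14826965] [array([0.54255702, 0.13449225, 0.13      ]), array([0.54151942, 0.13449579, 0.14      ]), array([0.54048182, 0.13449932, 0.15      ])]
```

Emit:
{"op": "arm_command", "data": {"commands": "0.0215 -0.0097 0 0 0 0 255;0.0215 -0.0097 0 0 0 0 255;0.0215 -0.0097 0 0 0 0 255;0.0214 -0.0097 0 0 0 0 255;0 0 -0.03 0 0 0 255;0 0 -0.03 0 0 0 255;0 0 -0.01 0 0 0 255;0 0 0 0 0 0 255;0 0 0 0 0 0 255;0 0 0 0 0 0 255;0 0 0 0 0 0 255;0 0 0 0 0 0 255"}}

```text
time: 7.35
ee_pos: [0.5424, 0.135, 0.1915]
eef_rot: [[-0.818, 0.002, -0.576], [0.576, 0.0, -0.818], [-0.001, -1.0, -0.001]]
contact_force: [-0.1, 0.7, -2.1]
grip_width: 0.0325
```

```bash
python3 - <<'E'
from h import *
s=ctrl.state();print(s["ee_pos"],s["eef_rot"].round(3),s["contact_force"])
im=ctrl.read_camera("wrist");o=ctrl.read_camera("side");t=ctrl.read_camera("top")
r=lambda a,f:cv2.resize(a[:,:,::-1],None,fx=f,fy=f,interpolation=cv2.INTER_CUBIC)
e=s["ee_pos"]; px=proj("side",e)[0].astype(int);pt=proj("top",e)[0].astype(int);print(px,pt)
A=r(im[220:310,195:305],3.6)[:320];B=r(o[px[1]-30:px[1]+50,px[0]-40:px[0]+40],4)
cv2.imwrite("pics/j.png",cv2.hconcat([A,B]))
E
```

```text
[0.54240372 0.13497353 0.19153454] [[-0.818  0.002 -0.576]
 [ 0.576  0.    -0.818]
 [-0.001 -1.    -0.001]] [-0.12656502  0.7336148  -2.1192425 ]
[234 128] [169 193]
```

View pics/j.png

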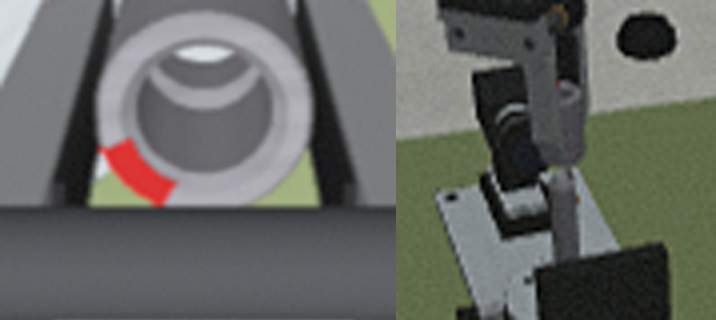

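Emit:
{"op": "arm_command", "data": {"commands": "-0.001 -0.0005 -0.004 0 0 0 255;0 0 -0.004 0 0 0 255;0 0 -0.004 0 0 0 255;0 0 -0.003 0 0 0 255;0 0 0 0 0 0 255;0 0 0 0 0 0 255"}}

```text
time: 8.1
ee_pos: [0.5409, 0.1344, 0.1753]
eef_rot: [[-0.818, -0.0, -0.576], [0.576, 0.0, -0.818], [0.0, -1.0, 0.0]]
contact_force: [-0.3, 1.1, -1.5]
grip_width: 0.0323
```

Emit:
{"op": "arm_command", "data": {"commands": "0 0 -0.002 0 0 0 255;0 0 -0.002 0 0 0 255;0 0 0 0 0 0 255;0 0 0 0 0 0 255"}}

```text
time: 8.5
ee_pos: [0.5409, 0.1344, 0.1714]
eef_rot: [[-0.818, -0.0, -0.576], [0.576, 0.0, -0.818], [0.0, -1.0, 0.0]]
contact_force: [-0.7, -0.5, -1.7]
grip_width: 0.0321
```

Emit:
{"op": "arm_command", "data": {"commands": "0 0 -0.002 0 0 0 255;0 0 -0.002 0 0 0 255;0 0 0 0 0 0 255;0 0 0 0 0 0 255"}}

```text
time: 8.9
ee_pos: [0.5408, 0.1344, 0.1673]
eef_rot: [[-0.818, -0.0, -0.576], [0.576, 0.0, -0.818], [0.0, -1.0, 0.0]]
contact_force: [0.1, -0.1, -1.9]
grip_width: 0.0324
```

Emit:
{"op": "arm_command", "data": {"commands": "0 0 -0.001 0 0 0 255;0 0 -0.001 0 0 0 255;0 0 0 0 0 0 255"}}

```text
time: 9.2
ee_pos: [0.5406, 0.1345, 0.1652]
eef_rot: [[-0.818, -0.001, -0.576], [0.576, 0.0, -0.818], [0.001, -1.0, 0.0]]
contact_force: [-1.2, 0.4, -2.3]
grip_width: 0.0325
```

Emit:
{"op": "arm_command", "data": {"commands": "0 0 -0.001 0 0 0 255;0 0 -0.001 0 0 0 255;0 0 0 0 0 0 255"}}

```text
time: 9.5
ee_pos: [0.5403, 0.1346, 0.1629]
eef_rot: [[-0.818, -0.002, -0.576], [0.576, 0.0, -0.818], [0.002, -1.0, 0.001]]
contact_force: [-2.0, 2.2, -1.3]
grip_width: 0.0324
```

Emit:
{"op": "arm_command", "data": {"commands": "0 0 -0.001 0 0 0 255;0 0 0 0 0 0 255"}}

```text
time: 9.7
ee_pos: [0.5403, 0.1346, 0.1619]
eef_rot: [[-0.818, -0.002, -0.576], [0.576, 0.0, -0.818], [0.002, -1.0, 0.001]]
contact_force: [-3.2, 2.8, -2.1]
grip_width: 0.0322
```

Emit:
{"op": "arm_command", "data": {"commands": "-0.0006 0.0005 0 0 0 0 255;0 0 0 0 0 0 255;0 0 0 0 0 0 255"}}

```text
time: 10.0
ee_pos: [0.5402, 0.1348, 0.1624]
eef_rot: [[-0.818, -0.0, -0.576], [0.576, -0.0, -0.818], [0.0, -1.0, 0.0]]
contact_force: [-2.8, 1.8, -2.2]
grip_width: 0.0323
```

Emit:
{"op": "arm_command", "data": {"commands": "0 0 -0.001 0 0 0 255;0 0 0 0 0 0 255"}}

```text
time: 10.2
ee_pos: [0.5402, 0.1348, 0.1614]
eef_rot: [[-0.818, -0.0, -0.576], [0.576, -0.0, -0.818], [0.0, -1.0, 0.0]]
contact_force: [-3.5, 1.3, -2.8]
grip_width: 0.0323
```

Emit:
{"op": "arm_command", "data": {"commands": "0 0 -0.001 0 0 0 255;0 0 0 0 0 0 255"}}

```text
time: 10.4
ee_pos: [0.5402, 0.1348, 0.1603]
eef_rot: [[-0.818, -0.0, -0.576], [0.576, -0.0, -0.818], [0.0, -1.0, 0.0]]
contact_force: [-3.5, 1.2, -2.5]
grip_width: 0.0324
```

Emit:
{"op": "arm_command", "data": {"commands": "-0.0007 0.0003 -0.0005 0 0 0 255;0 0 0 0 0 0 255;0 0 0 0 0 0 255"}}

```text
time: 10.7
ee_pos: [0.54, 0.135, 0.1602]
eef_rot: [[-0.818, 0.001, -0.576], [0.576, -0.0, -0.818], [-0.001, -1.0, -0.0]]
contact_force: [-1.1, 0.3, -0.8]
grip_width: 0.0321
```

Emit:
{"op": "arm_command", "data": {"commands": "0 0 -0.001 0 0 0 255;0 0 0 0 0 0 255"}}

```text
time: 10.9
ee_pos: [0.54, 0.135, 0.1591]
eef_rot: [[-0.818, 0.001, -0.576], [0.576, -0.0, -0.818], [-0.001, -1.0, -0.001]]
contact_force: [-1.5, 0.2, -2.3]
grip_width: 0.032
```

Emit:
{"op": "arm_command", "data": {"commands": "0 0 -0.001 0 0 0 255;0 0 0 0 0 0 255"}}

```text
time: 11.1
ee_pos: [0.5399, 0.1351, 0.158]
eef_rot: [[-0.818, 0.001, -0.576], [0.576, -0.0, -0.818], [-0.001, -1.0, -0.0]]
contact_force: [-0.2, -0.2, -2.3]
grip_width: 0.0319
```

Emit:
{"op": "arm_command", "data": {"commands": "0 0 -0.001 0 0 0 255;0 0 0 0 0 0 255"}}

```text
time: 11.3
ee_pos: [0.5397, 0.1351, 0.1569]
eef_rot: [[-0.818, 0.0, -0.576], [0.576, -0.0, -0.818], [-0.0, -1.0, -0.0]]
contact_force: [-0.6, -1.1, -2.7]
grip_width: 0.0322
```

Emit:
{"op": "arm_command", "data": {"commands": "0 0 -0.001 0 0 0 255;0 0 0 0 0 0 255"}}

```text
time: 11.5
ee_pos: [0.5396, 0.1352, 0.1559]
eef_rot: [[-0.818, 0.0, -0.576], [0.576, -0.0, -0.818], [-0.0, -1.0, -0.0]]
contact_force: [0.2, -0.4, -1.6]
grip_width: 0.0321
```

Emit:
{"op": "arm_command", "data": {"commands": "0 0 -0.001 0 0 0 255;0 0 0 0 0 0 255"}}

```text
time: 11.7
ee_pos: [0.5399, 0.1352, 0.1552]
eef_rot: [[-0.818, 0.001, -0.576], [0.576, 0.0, -0.818], [-0.001, -1.0, -0.001]]
contact_force: [-0.2, 0.2, -1.8]
grip_width: 0.0321
```

Emit:
{"op": "arm_command", "data": {"commands": "0 0 -0.001 0 0 0 255;0 0 0 0 0 0 255"}}

```text
time: 11.9
ee_pos: [0.54, 0.1352, 0.1545]
eef_rot: [[-0.818, 0.001, -0.576], [0.576, 0.0, -0.818], [-0.001, -1.0, -0.001]]
contact_force: [0.4, 0.1, 0.5]
grip_width: 0.0329
```

Emit:
{"op": "arm_command", "data": {"commands": "0 0 -0.001 0 0 0 255;0 0 0 0 0 0 255"}}

```text
time: 12.1
ee_pos: [0.5401, 0.1352, 0.1537]
eef_rot: [[-0.818, 0.001, -0.576], [0.576, -0.0, -0.818], [-0.001, -1.0, -0.001]]
contact_force: [-0.3, 0.4, 4.3]
grip_width: 0.0322
```

Emit:
{"op": "arm_command", "data": {"commands": "0 0 -0.001 0 0 0 255;0 0 0 0 0 0 255"}}

```text
time: 12.3
ee_pos: [0.5401, 0.1352, 0.1525]
eef_rot: [[-0.818, 0.001, -0.576], [0.576, 0.0, -0.818], [-0.001, -1.0, -0.001]]
contact_force: [0.4, -0.5, 3.6]
grip_width: 0.0322
```

Emit:
{"op": "arm_command", "data": {"commands": "0 0 -0.001 0 0 0 255;0 0 0 0 0 0 255"}}

```text
time: 12.5
ee_pos: [0.54, 0.1352, 0.1507]
eef_rot: [[-0.818, 0.001, -0.576], [0.576, 0.0, -0.818], [-0.001, -1.0, -0.001]]
contact_force: [2.9, -1.1, 0.0]
grip_width: 0.0322
```

Emit:
{"op": "arm_command", "data": {"commands": "0 0 -0.001 0 0 0 255;0 0 0 0 0 0 255"}}

```text
time: 12.7
ee_pos: [0.5399, 0.1352, 0.1495]
eef_rot: [[-0.818, 0.001, -0.576], [0.576, 0.0, -0.818], [-0.001, -1.0, -0.001]]
contact_force: [4.0, 0.1, -3.0]
grip_width: 0.0322
```

Emit:
{"op": "arm_command", "data": {"commands": "0 0 -0.001 0 0 0 255;0 0 -0.001 0 0 0 255;0 0 -0.001 0 0 0 255;0 0 0 0 0 0 255"}}

```text
time: 13.1
ee_pos: [0.5399, 0.1352, 0.1467]
eef_rot: [[-0.818, 0.001, -0.576], [0.576, 0.0, -0.818], [-0.001, -1.0, -0.001]]
contact_force: [5.7, 1.1, -3.1]
grip_width: 0.0322
```

Emit:
{"op": "arm_command", "data": {"commands": "0 0 -0.001 0 0 0 255;0 0 -0.001 0 0 0 255;0 0 -0.001 0 0 0 255;0 0 0 0 0 0 255"}}

```text
time: 13.5
ee_pos: [0.5399, 0.1352, 0.1439]
eef_rot: [[-0.818, 0.001, -0.576], [0.576, 0.0, -0.818], [-0.001, -1.0, -0.001]]
contact_force: [6.5, 1.7, -1.7]
grip_width: 0.0324
```

Emit:
{"op": "arm_command", "data": {"commands": "0 0 -0.001 0 0 0 255;0 0 -0.001 0 0 0 255;0 0 0 0 0 0 255"}}

```text
time: 13.8
ee_pos: [0.5399, 0.1352, 0.1418]
eef_rot: [[-0.818, 0.001, -0.576], [0.576, 0.0, -0.818], [-0.001, -1.0, -0.001]]
contact_force: [5.8, 0.5, -1.7]
grip_width: 0.0321
```

Emit:
{"op": "arm_command", "data": {"commands": "0.0005 0 -0.001 0 0 0 255;0 0 -0.001 0 0 0 255;0 0 0 0 0 0 255"}}

```text
time: 14.1
ee_pos: [0.5399, 0.1351, 0.1392]
eef_rot: [[-0.818, -0.0, -0.576], [0.576, -0.0, -0.818], [0.0, -1.0, 0.0]]
contact_force: [5.8, 0.5, -3.4]
grip_width: 0.032
```

Emit:
{"op": "arm_command", "data": {"commands": "0 0 -0.001 0 0 0 255;0 0 0 0 0 0 255"}}

```text
time: 14.3
ee_pos: [0.5399, 0.1351, 0.1377]
eef_rot: [[-0.818, -0.0, -0.576], [0.576, 0.0, -0.818], [0.0, -1.0, -0.0]]
contact_force: [7.4, 1.2, -6.7]
grip_width: 0.0321
```

Emit:
{"op": "arm_command", "data": {"commands": "0 0 -0.001 0 0 0 255;0 0 0 0 0 0 255"}}

```text
time: 14.5
ee_pos: [0.5399, 0.1351, 0.1366]
eef_rot: [[-0.818, -0.0, -0.576], [0.576, 0.0, -0.818], [0.0, -1.0, -0.0]]
contact_force: [7.3, 1.1, -7.1]
grip_width: 0.0324
```

Emit:
{"op": "arm_command", "data": {"commands": "0 0 -0.001 0 0 0 255;0 0 0 0 0 0 255"}}

```text
time: 14.7
ee_pos: [0.5392, 0.1351, 0.1351]
eef_rot: [[-0.818, -0.002, -0.576], [0.576, -0.0, -0.818], [0.002, -1.0, 0.001]]
contact_force: [6.3, 0.6, -8.4]
grip_width: 0.0323
```

Emit:
{"op": "arm_command", "data": {"commands": "0 0 -0.001 0 0 0 255;0 0 0 0 0 0 255"}}

```text
time: 14.9
ee_pos: [0.539, 0.1351, 0.1346]
eef_rot: [[-0.818, -0.003, -0.576], [0.576, -0.0, -0.818], [0.002, -1.0, 0.002]]
contact_force: [4.6, 0.0, -5.7]
grip_width: 0.0325
```

Emit:
{"op": "arm_command", "data": {"commands": "0 0 -0.0005 0 0 0 255;0 0 0 0 0 0 255"}}

```text
time: 15.1
ee_pos: [0.5392, 0.1351, 0.1347]
eef_rot: [[-0.818, -0.002, -0.576], [0.576, -0.0, -0.818], [0.002, -1.0, 0.002]]
contact_force: [2.7, 1.2, -5.1]
grip_width: 0.0323
```

Emit:
{"op": "arm_command", "data": {"commands": "0 0 -0.0005 0 0 0 255;0 0 0 0 0 0 255"}}

```text
time: 15.3
ee_pos: [0.5395, 0.1351, 0.1347]
eef_rot: [[-0.818, -0.002, -0.576], [0.576, -0.0, -0.818], [0.001, -1.0, 0.001]]
contact_force: [1.1, 0.3, -3.3]
grip_width: 0.0324
```

```bash
python3 - <<'E'
from h import *
s=ctrl.state();im=save("wrist","k.png",3,(180,190,320,310));z=s["ee_pos"][2]+.0226
x,y=red(im,(200,220,300,300));m=onz("wrist",(x.mean(),y.mean()),z);c=s["ee_pos"];d=m-c
print(s["ee_pos"],s["contact_force"],len(x),np.hypot(*d[:2]),np.degrees(np.arctan2(d[1],d[0])))
E
```

```text
[0.53945919 0.13514635 0.13469254] [ 1.07161379  0.29959846 -3.34340818] 188 0.01413948476798961 95.2789619600543
```

View pics/k.png

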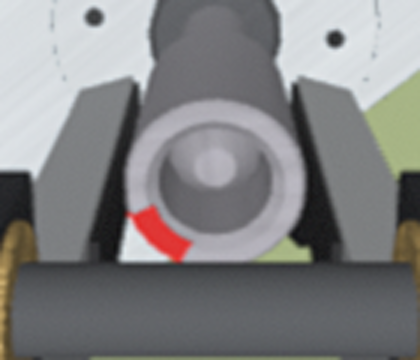

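Emit:
{"op": "arm_command", "data": {"commands": "0 0 0 0 0 0 200;0 0 0 0 0 0 180;0 0 0 0 0 0 150;0 0 0 0 0 0 120;0 0 0 0 0 0 90;0 0 0 0 0 0 60;0 0 0 0 0 0 60;0 0 0 0 0 0 60;0 0 0 0 0 0 60"}}

```text
time: 16.25
ee_pos: [0.5401, 0.1352, 0.135]
eef_rot: [[-0.818, 0.0, -0.576], [0.576, 0.0, -0.818], [0.0, -1.0, -0.0]]
contact_force: [-0.4, 0.5, -0.7]
grip_width: 0.0715
```

```bash
python3 - <<'E'
from h import *
s=ctrl.state();print(s["grip_width"],s["ee_pos"],s["contact_force"])
im=save("wrist","l.png",1.5)
x,y=red(im,(200,220,300,300));m=onz("wrist",(x.mean(),y.mean()),.1573);d=m-s["ee_pos"]
print(len(x),x.mean(),y.mean(),np.hypot(*d[:2]),np.degrees(np.arctan2(d[1],d[0])))
E
```

```text
0.0715023438505801 [0.54009701 0.13515908 0.13495966] [-0.40840796  0.52210918 -0.671444  ]
181 234.05524861878453 266.707182320442 0.013352779583665802 95.73549146977709
```

Emit:
{"op": "arm_command", "data": {"commands": "0 0 0.01 0 0 0 60;0 0 0.03 0 0 0 60;0 0 0.04 0 0 0 60;-0.03 0.02 0.03 0 0 0 60;-0.04 0.025 0 0 0 0 60;-0.01 0.01 0 0 0 0 60;0 0 0 0 0 0 60;0 0 0 0 0 0 60;0 0 0 0 0 0 60;0 0 0 0 0 0 60"}}

```text
time: 17.3
ee_pos: [0.4608, 0.1895, 0.2445]
eef_rot: [[-0.817, -0.001, -0.577], [0.577, -0.0, -0.817], [0.001, -1.0, 0.001]]
contact_force: [1.1, 0.6, 1.0]
grip_width: 0.0716
```

```bash
python3 - <<'E'
from h import *
s=ctrl.state();print(s["ee_pos"],s["contact_force"])
im=ctrl.read_camera("wrist");o=ctrl.read_camera("side")
c=np.array([.5398,.135,.1573]);p=proj("wrist",c)[0];
x,y=red(im,[int(v) for v in (p[0]-30,p[1]-30,p[0]+30,p[1]+30)])
h=o.astype(int)
th=np.linspace(0,6.28,60);ring=np.c_[np.cos(th),np.sin(th),0*th]*.0165
r=lambda a,f:cv2.resize(a[:,:,::-1],None,fx=f,fy=f)
A=r(im,5);B=r(o,5)
for n,I in(("wrist",A),("side",B)):
  for dz,col in((0,(0,255,0)),(-.05,(255,255,0))):
    cv2.polylines(I,[np.int32(proj(n,c+ring+[0,0,dz])*5+2)],True,col,1)
a=(p*5).astype(int);b=(proj("side",c-[0,0,.02])[0]*5).astype(int)
cv2.imwrite("pics/m.png",cv2.hconcat([A[a[1]-200:a[1]+200,a[0]-200:a[0]+200],B[b[1]-200:b[1]+200,b[0]-200:b[0]+200]]))
for q in [c, c+[0,0,.0]]:
  m=onz("wrist",(x.mean(),y.mean()),.157);d=m-c;print(len(x),np.hypot(*d[:2]),np.degrees(np.arctan2(d[1],d[0])));break
E
```

```text
[0.46077878 0.18946154 0.24453885] [1.10180332 0.60645035 1.02881949]
91 0.014688053634713278 100.47730935047984
```

View pics/m.png

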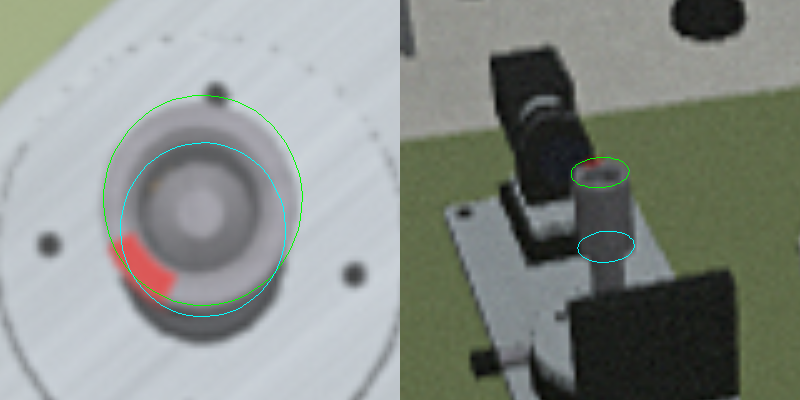

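```bash
python3 -c "
from plant import ctrl
print(ctrl.hand_in())"
```

```text
the job is handed in; nothing more can be done
None
```

I gripped the striped sleeve in the tray, turned it about 81° on the way over, and slid it down the arbor. I let it go once the groove had clicked onto the ball. The job is handed in at about 17 s of the 61 s allowed; no verdict was reported.

**Fit:** I felt the ball at the bore's mouth (about 6 N against the sensor's zero with the sleeve held), then light drag. The click's pull of about 6 N came next and fell off in mid groove. The sleeve then stayed at the same height while I lowered the command a little further. Readings between moves showed no more than about 8 N sideways or vertically on the tool.

**Last look after release:** The wrist and side pictures show the sleeve upright and on the axis, at the expected click height to within what the pictures resolve. The gripper was clear.

**Stripe heading:** It measured 95–96° in the two checks before the gripper withdrew and about 100° in the last one, against a lens direction of about 94°. The checks differ by up to 5°, but all are inside the 20° tolerance.

**Disagreement:** The turn needed measured about 81° (1.4 rad), more than the 1.2 rad stated. The final pictures support the measured value.

I moved no other parts or tools that I know of, though I took no final overhead picture to confirm it.

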